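# Open the ratchet clamp

## Robot

A 6-joint arm with a two-finger parallel gripper is mounted at the origin on a cart in front of the work surface, level with it; the furniture and walls round the work are solid. World frame = base frame: x ahead of the robot, y to its left, z up, the work surface at z = 0. Lengths are in m, angles in rad, forces in N, time in s.
With the tool pointing down it reaches from about 0.35 to 0.775 m from the base axis. Payload 5.5 kg.
Tool frame: the origin (TCP) lies midway between the tips of the shut fingers; the grasp point (between the pads) lies 19 mm behind it; z points along the fingers, y is the line along which they close (so a half turn about z gives the same grasp; the last joint's range is limited). The gripper opens to 85 mm and grips with 20 to 120 N. Pads are 22 mm wide; open, the fingers measure 114 mm over their backs; the gripper's body (76 mm by 85 mm) begins 54 mm behind the grasp point. The pads swing forward as they close: fully open they stand 13 mm farther back than shut.
Start: joints at [1.187, 0.313, 0.046, 1.304, 0, 1.431], TCP at [0.139, 0.558, 0.231] pointing down, gripper open.
Joint ranges: [-2.76, 2.76], [-0.86, 1.69], [-1.03, 1.26], [-2.2, 2.34], [-1.47, 1.5], [-3.14, 3.14]. Speed limits (rad/s): [2.57, 2.57, 3.14, 3.14, 3.14, 3.14].

## Interface

Orientations are given as a unit quaternion [w, x, y, z].
In Python, from workcell import telemetry, imaging, env gives the robot as it stands. The module is installed in compiled form; this text tells all that it offers.
- The arm moves only by the tool step_arm, never from a script. Its argument "moves" is a list of rows, each a list of 3 entries, a list of its own where there are three numbers: the shift along the tool's x, y, z in mm, then the turn, a rotation vector about the tool's x, y, z in rad, then the finger opening in mm, from 0 to 85.4. A call has 1 to 8 rows; each row is the pose to reach, as a shift and turn from the pose commanded when the call began, along the tool's axes at that moment; what a row does not reach only later rows make up. A row lasts 1/12 s, in which the tool goes at most 41.7 mm and 7.16 degrees, less where a joint would pass 70% of its speed; a pose out of reach is approached as far as the arm can. A call with a gripper value outside its range is refused whole. The fingers move at their own pace and stop on an object; "grip_force" is the grip in N (left out, the last holds). Time passes only in rows, so rows that repeat a pose let the fingers close. It gives the time, the measured TCP pose, the force, the opening and the grip force at its end, in the units of the state.
- telemetry.get_state(): the state, without advancing time (a new reading comes with each control period).
- imaging.read_camera(name): name is "side" or "top" or "wrist"; returns the picture (384x512x3 uint8, red, green, blue); there is no depth.
- imaging.camera_params(name): a dict with "camera_matrix" (3x3 intrinsics, pixels), "pose" (4x4, takes a point from camera to world coordinates). Camera axes: x right, y up, looking along -z (the intrinsics and any distortion apply to the point x, -y, -z); pixel columns grow to the right and rows downward; lengths in m; the calibration is good to about 2 mm. A picture is of the moment at which its call begins: read the wrist's pose just before it. camera_params takes no time and is no camera call; for the wrist camera it gives the pose at the moment of the call.
- env.hand_in(): hands the job in; it is judged then, once.
The state is a dict: "clock": time; "joint_pos": joint angles; "qvel": joint speeds; "tau": joint torques, N m; "tcp_pos": TCP position; "orientation": TCP orientation; "wrist_force": force on the tool from outside, world axes, zero at the start; "ft_torque": the same for the moment, N m; "finger_gap": finger opening in m; "grip_force": force on a finger pad.
Only numpy, scipy, OpenCV 4.12 (cv2) and the standard library are available. Lean on these libraries where they do the work, as an engineer would, in place of code of your own. Each camera call takes 0.05 s, during which the arm holds its last target. There are 200 camera calls.

## Task

The heat sink in the bench clamp is finished: open the clamp for it. With the fingertips press down the black thumb plate on top of the sliding jaw to release the ratchet - the jaw slides only while the plate is down - and push the jaw all the way back along its bar to the end stop, then let the plate come up so that the ratchet locks again. Leave the heat sink lying where it is, and do not move or pick up anything else.

Things in the scene. Friction and masses are not known exactly. Their poses are not given: they have to be found in the camera images.
- ratchet_clamp: bench clamp, fixed: aluminium base 250 x 80 x 10 mm with a steel bar. Origin on the bench under the bar (base spans x -128 to +122 mm); x along the bar from the fixed jaw (-x end, nearest the robot, top at 72 mm, before it a bed 42 mm high) to the end stop (+x end, top at 48 mm), z up. On its +y side a vise 82 mm high and a jig; a tall cabinet with open door stands at the bench's left (y over 0.12 m).
- clamp_jaw (a joint): travel in m of the sliding jaw along the clamp's +x, 0 (closed) to 0.100 (fully back, against the end stop); slides with about 3 N of friction when released. While the thumb plate is up the ratchet lets it move only towards closed: pushed back it moves at most one 7 mm tooth and locks.
- clamp_release (a joint): how far in m the thumb plate is pressed straight down: 0 up, 0.009 full travel; up to about 0.0035 when the pawl happens to rest on a tooth flank. The ratchet is free from 0.005 on. Spring about 4 N at the top to 7 N at the bottom; it comes up by itself and locks the ratchet again when let go, so it must be kept down while the jaw slides.
- thumb_plate (a point): centre of the upper face of the thumb plate (release): a black ribbed plate 36 mm along the clamp's x by 32 mm along y, 70 mm above the bench when up, on top of the sliding jaw; moves with the jaw and goes down when pressed. Axes as the clamp's.
- jaw_shoulder (a point): top edge, in the middle, of the front (-x) face of the sliding jaw's upright shoulder: a grey wall 40 mm wide and 14 mm thick just behind the thumb plate on the end-stop side, rising to 96 mm above the bench. Its front face is 21 mm beyond the plate's centre along the clamp's x; a fingertip that presses the plate can push the jaw back by this face.
- sink_center (a point): centre of the loose finned aluminium heat sink, 44 x 60 x 25 mm, which lies on the clamp's bed between the fixed jaw and the sliding jaw; its top is 67 mm above the bench; to be left where it lies.
- cap_blue: blue cylindrical capacitor, 35 mm across, 52 mm high, standing; loose, origin at the centre of its underside; to be left alone.
- plug_relay: grey relay, 28 x 21 x 38 mm, standing; loose, origin at the centre of its underside; to be left alone.
- spacer: brass hex spacer, 15 mm across, 54 mm high, standing; loose, origin at the centre of its underside; to be left alone.
- choke: round toroid choke, 48 mm across, 17 mm high; loose, origin at the centre of its underside; to be left alone.
- strip: green terminal strip, 20 x 46 x 18 mm; loose, origin at the centre of its underside; to be left alone.

How it is judged:
By the outcome, as a careful person would: the job done as asked, in the order asked, and still so for the second after the job is handed in, with the robot touching nothing.
It also fails if it takes over 35 s, if anything falls off the work surface, if the arm or the gripper's body presses on something with over 40 N, if the wrist force passes 120 N, or if a joint passes its speed limit or range.

## Working session

There is one attempt and no reset: what is moved stays moved. The work goes in short steps, Python scripts to look and compute and a tool call to move; the robot and the scene stay as the last step left them, time stands still between calls to the robot, and variables do not carry over. Pictures are saved under pics/ and viewed, at most 10 in all, crops included, and the job is handed in when it is done.

Besides the shell and the picture viewer there is one more tool, called after "Call:" as name(argument=value, ...), one argument or row to a line, values as JSON. step_arm: Moves the arm, as the interface text tells. Its arguments: {"type":"object","properties":{"moves":{"type":"array"},"grip_force":{"type":"number"}},"required":["moves"]}

```bash
mkdir -p pics; cat > h.py <<'E'
import numpy as np, cv2
from workcell import telemetry, imaging, env
def ray(P,u,v):
    K=np.array(P["camera_matrix"]);T=np.array(P["pose"])
    d=np.linalg.inv(K)@[u,v,1]; d=T[:3,:3]@(d*[1,-1,-1]); return T[:3,3],d
def onz(P,u,v,z):
    o,d=ray(P,u,v); return o+d*(z-o[2])/d[2]
def proj(P,X):
    T=np.array(P["pose"]);c=T[:3,:3].T@(np.array(X)-T[:3,3]);p=np.array(P["camera_matrix"])@(c*[1,-1,-1]);return p[:2]/p[2]
E
python3 - <<'E'
from h import *
for n in("top","side"):
    im=imaging.read_camera(n);cv2.imwrite(f"pics/{n}0.png",im[...,::-1]);P=imaging.camera_params(n);print(n,{k:np.round(v,3).tolist() for k,v in P.items()})
s=telemetry.get_state();print(s["clock"],s["tcp_pos"],s["orientation"],s["wrist_force"],s["finger_gap"])
E
```

```text
top {'camera_matrix': [[470.931, 0.0, 261.317], [0.0, 470.931, 194.666], [0.0, 0.0, 1.0]], 'pose': [[-0.026, 0.995, -0.1, 0.443], [-1.0, -0.025, 0.012, -0.435], [0.01, 0.1, 0.995, 0.945], [0.0, 0.0, 0.0, 1.0]]}
side {'camera_matrix': [[474.778, 0.0, 263.933], [0.0, 474.778, 181.531], [0.0, 0.0, 1.0]], 'pose': [[-0.47, -0.534, 0.703, 1.147], [0.882, -0.27, 0.385, -0.099], [-0.016, 0.801, 0.598, 0.608], [0.0, 0.0, 0.0, 1.0]]}
0.1 [0.13862892 0.55757599 0.23048926] [-2.16443407e-04  1.21591620e-01  9.92579875e-01 -7.89752016e-04] [-0.36043865  0.03132323  0.16313401] 0.08524336272575206
```

View pics/top0.png

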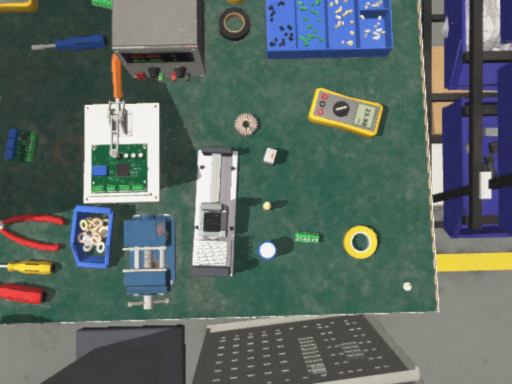

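View pics/side0.png

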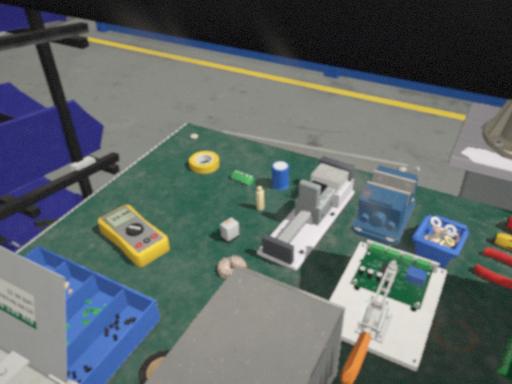

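The top view shows the clamp at about columns 193–240, rows 148–276, with the fixed jaw at the bottom and the black plate near (213,220). The side view shows it at about (310,210). I'll enlarge both.

```bash
python3 - <<'E'
import cv2,numpy as np
a=cv2.imread("pics/top0.png")[140:285,180:290];b=cv2.imread("pics/side0.png")[150:275,245:375]
a=cv2.resize(a,None,fx=4,fy=4,interpolation=cv2.INTER_CUBIC)
b=cv2.resize(b,(360,346),interpolation=cv2.INTER_CUBIC)
c=np.zeros((580,800,3),np.uint8);c[:580,:440]=a;c[:346,440:]=b
cv2.imwrite("pics/c.png",c)
from h import *
P=imaging.camera_params("top")
# base corners guess later
E
```

```text
(no output)
```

View pics/c.png

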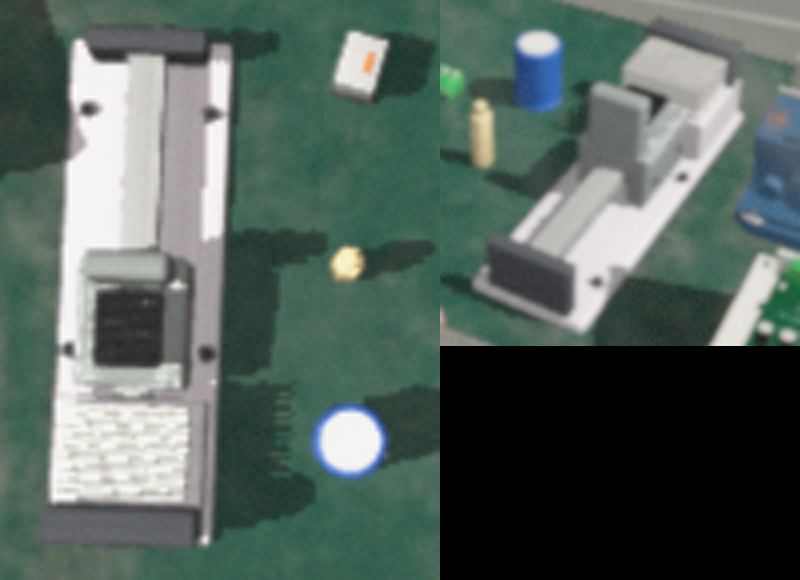

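Crop: base corners at crop (72,40), (232,45), (210,545); plate about (93–163, 290–365); shoulder top edge at row ~279, columns 84–166. The heat sink lies below the plate.

```bash
python3 - <<'E'
from h import *
P=imaging.camera_params("top")
f=lambda u,v,z:onz(P,180+(u-1.5)/4,140+(v-1.5)/4,z)
TL,TR,BR=f(72,40,.01),f(232,45,.01),f(210,545,.01)
print(TL,TR,BR,np.linalg.norm(TL-TR),np.linalg.norm(TR-BR))
im=cv2.imread("pics/c.png")[:,:440];g=im.max(2);m=np.zeros_like(g);m[283:372,86:172]=(g[283:372,86:172]<75)
cs,_=cv2.findContours(m,0,2);c=max(cs,key=cv2.contourArea);r=cv2.minAreaRect(c);print(r)
bp=np.array([f(*p,.07) for p in cv2.boxPoints(r)]);print(bp,bp.mean(0))
e=[f(84,279,.096),f(166,279,.096)];print(e)
S=imaging.camera_params("side");print(proj(S,bp.mean(0)),proj(S,np.mean(e,0)))
ax=(TR-BR)/np.linalg.norm(TR-BR);print("yaw",np.degrees(np.arctan2(ax[1],ax[0])))
ay=np.array([-ax[1],ax[0],0]);o=BR+ax*.128+ay*.04;print("origin",o,"plate in clamp",(bp.mean(0)-o)@ax,(bp.mean(0)-o)@ay)
for n,u,v,z in(("cap",350,441,.052),("spacer",347,264,.054)):print(n,f(u,v,z))
E
```

```text
[ 0.63098152 -0.32099611  0.01      ] [ 0.62650792 -0.40135914  0.01      ] [ 0.37825995 -0.3854301   0.01      ] 0.08048744753980608 0.24875849651083626
((129.416259765625, 326.92816162109375), (67.13252258300781, 75.5068588256836), 1.9749338626861572)
[[ 0.46678379 -0.33690056  0.07      ]
 [ 0.50171724 -0.33857861  0.07      ]
 [ 0.49985742 -0.36969378  0.07      ]
 [ 0.46492384 -0.36789083  0.07      ]] [ 0.48332057 -0.35326595  0.07      ]
[array([ 0.50420743, -0.33558108,  0.096     ]), array([ 0.50327964, -0.37251703,  0.096     ])]
[315.39494576 186.09702662] [311.23847389 180.63107377]
yaw -3.6713999834496764
origin [ 0.50855862 -0.35370856  0.01      ] plate in clamp -0.025214596234780597 -0.0011743902703748481
cap [ 0.4278046  -0.45448841  0.052     ]
spacer [ 0.51122842 -0.45527469  0.054     ]
```

View wrist.

Sizes check out: base 80.5 × 249 mm, plate 35 × 31 mm, shoulder 21 mm past the plate. Before crossing I'll look at the cabinet from the wrist.

```bash
python3 - <<'E'
from h import *
im=imaging.read_camera("wrist");cv2.imwrite("pics/w0.png",im[...,::-1]);P=imaging.camera_params("wrist");print(np.round(P["pose"],3),P["camera_matrix"][0])
for n in("top","side"):
    Q=imaging.camera_params(n);print(n,proj(Q,[0,0,0]),proj(Q,[.3,.12,0]),proj(Q,[.3,.12,.3]))
for q in((0,0),(511,0),(0,383),(511,383),(256,192)):print(q,onz(P,*q,0))
E
```

```text
[[ 0.242 -0.932 -0.271  0.069]
 [ 0.97   0.231  0.07   0.574]
 [-0.003 -0.28   0.96   0.374]
 [ 0.     0.     0.     1.   ]] [281.79309177   0.         255.05110209]
top [ 32.44469512 483.33394286] [-25.89654561 323.01652756] [-161.85911285  361.99992517]
side [530.81977612 140.4731187 ] [590.13485608 232.89487045] [671.03799773  81.98922059]
(0, 0) [-0.12291411  0.31817518  0.        ]
(511, 0) [0.01946972 0.88771094 0.        ]
(0, 383) [0.39578471 0.03944496 0.        ]
(511, 383) [0.60499155 0.89041492 0.        ]
(256, 192) [0.17084151 0.54893016 0.        ]
```

View pics/w0.png

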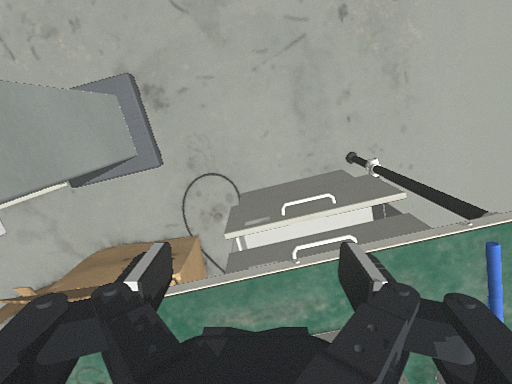

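The wrist view shows the bench edge ahead (row ~280), the cart at left, and drawers and a box on the floor. The space near the robot is clear, so I'll swing round close in, with the fingers shutting on the way.

Call:
step_arm(
  moves=[
    [[-19, -34, 0], [0, 0, 0.12], 0],
    [[-38, -68, 0], [0, 0, 0.24], 0],
    [[-57, -102, 0], [0, 0, 0.36], 0],
    [[-76, -136, 0], [0, 0, 0.48], 0],
    [[-95, -170, 0], [0, 0, 0.6], 0],
    [[-114, -206, 0], [0, 0, 0.7], 0],
    [[-114, -206, 0], [0, 0, 0.7], 0],
  ],
)

```text
clock: 0.73
tcp_pos: [0.1995, 0.3248, 0.2308]
orientation: [0.0, 0.459, 0.889, -0.002]
wrist_force: [-1.1, 0.3, 0.2]
finger_gap: 0.0007
grip_force: 0.0
```

```bash
cat >> h.py <<'E'
from scipy.spatial.transform import Rotation as R
def st(*T):
    s=telemetry.get_state();q=s["orientation"];r=R.from_quat([q[1],q[2],q[3],q[0]])
    print(round(s["clock"],2),np.round(s["tcp_pos"],4),"F",np.round(s["wrist_force"],1),"gap",round(s["finger_gap"],4),"j",np.round(s["joint_pos"],2))
    M=r.as_matrix();print(np.round(M,3).tolist())
    for t in T: print(t,"tool mm",np.round(1000*M.T@(np.array(t)-s["tcp_pos"]),1))
    G=R.from_matrix(np.array([[.064,.998,0],[.998,-.064,0],[0,0,-1.]]));print("turn",np.round((r.inv()*G).as_rotvec(),3))
E
python3 - <<'E'
from h import *
st([.36,.1,.23],[.40,-.1,.2],[.48,-.353,.2])
E
```

```text
0.73 [0.1995 0.3248 0.2308] F [-1.1  0.3  0.2] gap 0.0007 j [ 0.81 -0.06 -0.39  1.25 -0.    1.76]
[[-0.579, 0.815, -0.001], [0.815, 0.579, -0.004], [-0.003, -0.003, -1.0]]
[0.36, 0.1, 0.23] tool mm [-276.2    0.7    1.5]
[0.4, -0.1, 0.2] tool mm [-462.4  -82.5   32.3]
[0.48, -0.353, 0.2] tool mm [-714.9 -163.8   33.2]
turn [-0.002  0.004  0.682]
```

Call:
step_arm(
  moves=[
    [[-35, 8, 0], [0, 0, 0.0], 0],
    [[-70, 15, 0], [0, 0, 0.1], 0],
    [[-105, 21, 0], [0, 0, 0.2], 0],
    [[-139, 24, 0], [0, 0, 0.3], 0],
    [[-174, 21, 0], [0, 0, 0.4], 0],
    [[-208, 15, 0], [0, 0, 0.5], 0],
    [[-242, 8, 0], [0, 0, 0.6], 0],
    [[-276, 0, 0], [0, 0, 0.68], 0],
  ],
)

```text
clock: 1.4
tcp_pos: [0.3622, 0.1057, 0.2313]
orientation: [0.0, 0.727, 0.687, 0.0]
wrist_force: [0.4, 1.6, -0.2]
finger_gap: -0.0001
grip_force: 0.0
```

```bash
python3 - <<'E'
from h import *
st([.39,-.1,.22],[.45,-.3,.17],[.487,-.353,.13])
E
```

```text
1.4 [0.3622 0.1057 0.2313] F [ 0.4  1.6 -0.2] gap -0.0001 j [ 0.07 -0.07 -0.4   1.24  0.    1.7 ]
[[0.057, 0.998, 0.0], [0.998, -0.057, 0.0], [0.0, 0.0, -1.0]]
[0.39, -0.1, 0.22] tool mm [-203.7   39.5   11.2]
[0.45, -0.3, 0.17] tool mm [-400.   110.8   61.2]
[0.487, -0.353, 0.13] tool mm [-450.8  150.8  101.2]
turn [ 0.    -0.     0.007]
```

Now tool x is close to clamp +y and tool y close to clamp +x.

Call:
step_arm(
  moves=[
    [[-38, 8, 2], [0, 0, 0.007], 0],
    [[-77, 16, 4], [0, 0, 0.007], 0],
    [[-115, 24, 6], [0, 0, 0.007], 0],
    [[-153, 32, 8], [0, 0, 0.007], 0],
    [[-191, 40, 10], [0, 0, 0.007], 0],
    [[-229, 52, 20], [0, 0, 0.007], 0],
    [[-267, 65, 25], [0, 0, 0.007], 0],
    [[-303, 78, 30], [0, 0, 0.007], 0],
  ],
)

```text
clock: 2.07
tcp_pos: [0.4235, -0.2018, 0.2008]
orientation: [-0.0, 0.728, 0.685, 0.0]
wrist_force: [1.0, 0.3, 1.3]
finger_gap: 0.0005
grip_force: 0.0
```

Call:
step_arm(
  moves=[
    [[-35, 15, 10], [0, 0, 0], 0],
    [[-69, 31, 20], [0, 0, 0], 0],
    [[-103, 47, 30], [0, 0, 0], 0],
    [[-135, 63, 45], [0, 0, 0], 0],
    [[-148, 72, 60], [0, 0, 0], 0],
    [[-148, 72, 60], [0, 0, 0], 0],
  ],
)

```text
clock: 2.57
tcp_pos: [0.4866, -0.354, 0.137]
orientation: [-0.002, 0.729, 0.685, -0.0]
wrist_force: [-0.1, 0.2, -0.5]
finger_gap: -0.0
grip_force: 0.0
```

```bash
python3 - <<'E'
from h import *
st([.487,-.353,.13],[.487,-.353,.075])
for n in("top","side"):
    cv2.imwrite(f"pics/{n}1.png",imaging.read_camera(n)[...,::-1])
a=cv2.imread("pics/top1.png")[150:280,170:300];b=cv2.imread("pics/side1.png")[110:240,250:380]
cv2.imwrite("pics/c1.png",cv2.resize(np.hstack([a,b]),None,fx=3,fy=3,interpolation=cv2.INTER_CUBIC))
E
```

```text
2.57 [ 0.4866 -0.354   0.137 ] F [-0.1  0.2 -0.5] gap -0.0 j [-0.76  0.41 -0.05  1.12 -0.    0.87]
[[0.062, 0.998, -0.003], [0.998, -0.062, 0.002], [0.002, -0.003, -1.0]]
[0.487, -0.353, 0.13] tool mm [1.1 0.4 7. ]
[0.487, -0.353, 0.075] tool mm [ 0.9  0.5 62. ]
turn [-0.003 -0.002  0.002]
```

View pics/c1.png

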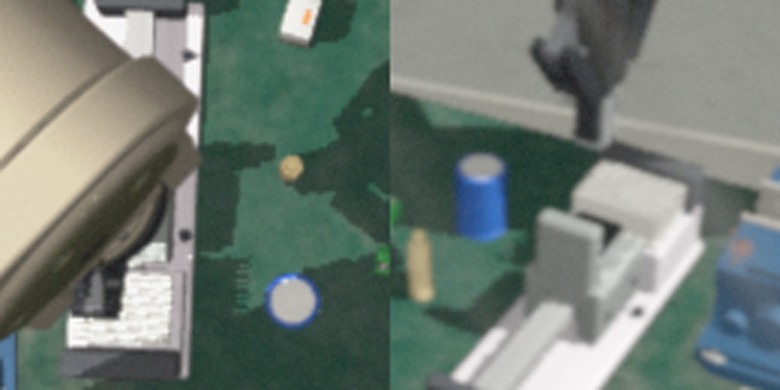

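The side view shows the shut fingertips (crop 595,135) above the plate, in front of the shoulder; the heat sink is undisturbed. Descending.

Call:
step_arm(
  moves=[
    [[0, -2, 25], [0, 0, 0], 0],
    [[0, -2, 45], [0, 0, 0], 0],
    [[0, -2, 58], [0, 0, 0], 0],
    [[0, -2, 62], [0, 0, 0], 0],
    [[0, -2, 62], [0, 0, 0], 0],
  ],
)

```text
clock: 3.08
tcp_pos: [0.484, -0.3499, 0.0792]
orientation: [-0.001, 0.728, 0.686, 0.0]
wrist_force: [1.0, 0.5, 0.3]
finger_gap: -0.0001
grip_force: 0.0
```

Call:
step_arm(
  moves=[
    [[0, 0, 4], [0, 0, 0], 0],
    [[0, 0, 7], [0, 0, 0], 0],
    [[0, 0, 9], [0, 0, 0], 0],
    [[0, 0, 9], [0, 0, 0], 0],
  ],
)

```text
clock: 3.42
tcp_pos: [0.4846, -0.3515, 0.0706]
orientation: [0.0, 0.728, 0.686, 0.0]
wrist_force: [-0.2, 0.3, -0.5]
finger_gap: 0.0001
grip_force: 0.0
```

Call:
step_arm(
  moves=[
    [[0, 0, 3], [0, 0, 0], 0],
    [[0, 0, 5], [0, 0, 0], 0],
    [[0, 0, 5], [0, 0, 0], 0],
    [[0, 0, 5], [0, 0, 0], 0],
  ],
)

```text
clock: 3.75
tcp_pos: [0.4849, -0.3518, 0.0658]
orientation: [0.0, 0.728, 0.686, 0.0]
wrist_force: [-0.8, 0.5, 5.4]
finger_gap: 0.0002
grip_force: 2.5
```

Call:
step_arm(
  moves=[
    [[0, 0, 2], [0, 0, 0], 0],
    [[0, 0, 3.5], [0, 0, 0], 0],
    [[0, 0, 3.5], [0, 0, 0], 0],
    [[0, 0, 3.5], [0, 0, 0], 0],
  ],
)

```text
clock: 4.08
tcp_pos: [0.4849, -0.3518, 0.0625]
orientation: [0.001, 0.728, 0.686, 0.0]
wrist_force: [-0.5, 0.4, 6.3]
finger_gap: 0.0002
grip_force: 3.1
```

Call:
step_arm(
  moves=[
    [[0, 3, 0], [0, 0, 0], 0],
    [[0, 6, 0], [0, 0, 0], 0],
    [[0, 9, 0], [0, 0, 0], 0],
    [[0, 12, 0], [0, 0, 0], 0],
    [[0, 15, 0], [0, 0, 0], 0],
    [[0, 18, 0], [0, 0, 0], 0],
    [[0, 18, 0], [0, 0, 0], 0],
  ],
)

```text
clock: 4.67
tcp_pos: [0.5028, -0.3529, 0.0624]
orientation: [0.0, 0.728, 0.686, -0.0]
wrist_force: [-0.5, 1.1, 6.1]
finger_gap: 0.0001
grip_force: 3.1
```

Call:
step_arm(
  moves=[
    [[0, 5, 0], [0, 0, 0], 0],
    [[0, 10, 0], [0, 0, 0], 0],
    [[0, 15, 0], [0, 0, 0], 0],
    [[0, 20, 0], [0, 0, 0], 0],
    [[0, 25, 0], [0, 0, 0], 0],
    [[0, 30, 0], [0, 0, 0], 0],
  ],
)

```text
clock: 5.17
tcp_pos: [0.5321, -0.3547, 0.0623]
orientation: [-0.0, 0.728, 0.685, -0.0]
wrist_force: [-2.2, -0.0, 6.3]
finger_gap: -0.0001
grip_force: 3.1
```

```bash
python3 - <<'E'
from h import *
st()
b=imaging.read_camera("side")[110:260,230:380,::-1]
cv2.imwrite("pics/s2.png",cv2.resize(b,None,fx=4,fy=4,interpolation=cv2.INTER_CUBIC))
E
```

```text
5.17 [ 0.5321 -0.3547  0.0623] F [-2.2 -0.   6.3] gap -0.0001 j [-0.71  0.53 -0.05  0.99 -0.    0.92]
[[0.06, 0.998, -0.001], [0.998, -0.06, -0.0], [-0.001, -0.001, -1.0]]
turn [-0.001  0.001  0.004]
```

View pics/s2.png

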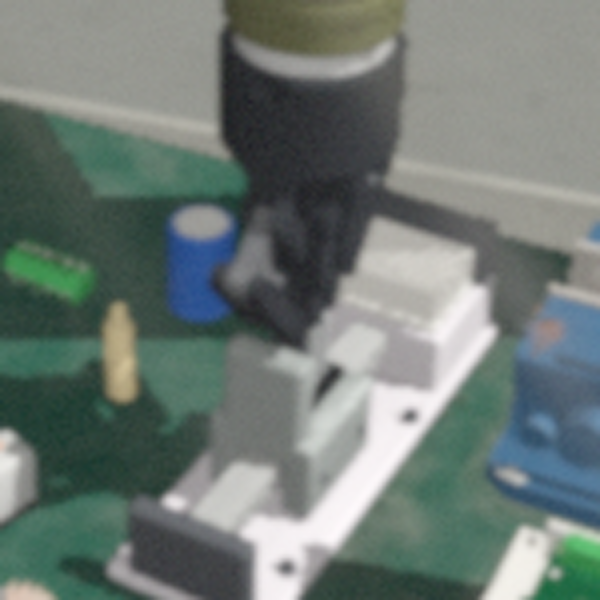

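The jaw has slid back with the fingers (shoulder at (260,420)), with a gap to the heat sink, which stays put. Continuing.

Call:
step_arm(
  moves=[
    [[0, 6, 0], [0, 0, 0], 0],
    [[0, 12, 0], [0, 0, 0], 0],
    [[0, 18, 0], [0, 0, 0], 0],
    [[0, 24, 0], [0, 0, 0], 0],
    [[0, 30, 0], [0, 0, 0], 0],
    [[0, 36, 0], [0, 0, 0], 0],
    [[0, 42, 0], [0, 0, 0], 0],
    [[0, 45, 0], [0, 0, 0], 0],
  ],
)

```text
clock: 5.88
tcp_pos: [0.5776, -0.3575, 0.0625]
orientation: [0.0, 0.728, 0.686, -0.0]
wrist_force: [-2.8, 0.5, 6.3]
finger_gap: -0.0003
grip_force: 3.1
```

Call:
step_arm(
  moves=[
    [[0, 2, 0], [0, 0, 0], 0],
    [[0, 4, 0], [0, 0, 0], 0],
    [[0, 6, 0], [0, 0, 0], 0],
    [[0, 8, 0], [0, 0, 0], 0],
    [[0, 10, 0], [0, 0, 0], 0],
    [[0, 10, 0], [0, 0, 0], 0],
  ],
)

```text
clock: 6.38
tcp_pos: [0.586, -0.358, 0.0621]
orientation: [-0.001, 0.728, 0.685, -0.001]
wrist_force: [-4.4, 0.8, 6.4]
finger_gap: -0.0001
grip_force: 4.5
```

Call:
step_arm(
  moves=[
    [[0, 1, 0], [0, 0, 0], 0],
    [[0, 2, 0], [0, 0, 0], 0],
    [[0, 3, 0], [0, 0, 0], 0],
    [[0, 3, 0], [0, 0, 0], 0],
  ],
)

```text
clock: 6.72
tcp_pos: [0.586, -0.358, 0.0621]
orientation: [-0.003, 0.729, 0.685, -0.003]
wrist_force: [-13.1, 0.7, 11.3]
finger_gap: -0.0002
grip_force: 9.8
```

The jaw is at the end stop: TCP unchanged while the push rose to 13 N. I'll let the plate up under a light push, then back off from the shoulder and rise.

Call:
step_arm(
  moves=[
    [[0, -2, 0], [0, 0, 0], 0],
    [[0, -2, -4], [0, 0, 0], 0],
    [[0, -2, -8], [0, 0, 0], 0],
    [[0, -2, -12], [0, 0, 0], 0],
    [[0, -2, -16], [0, 0, 0], 0],
    [[0, -2, -16], [0, 0, 0], 0],
  ],
)

```text
clock: 7.22
tcp_pos: [0.5864, -0.3572, 0.077]
orientation: [-0.002, 0.728, 0.685, -0.001]
wrist_force: [-7.7, 0.9, 0.9]
finger_gap: -0.0
grip_force: 3.7
```

Call:
step_arm(
  moves=[
    [[0, -3, 0], [0, 0, 0], 0],
    [[0, -6, -5], [0, 0, 0], 0],
    [[0, -6, -25], [0, 0, 0], 0],
    [[0, -6, -60], [0, 0, 0], 0],
    [[0, -6, -95], [0, 0, 0], 0],
    [[0, -40, -120], [0, 0, 0], 0],
    [[0, -80, -120], [0, 0, 0], 0],
    [[0, -80, -120], [0, 0, 0], 0],
  ],
)

```text
clock: 7.88
tcp_pos: [0.5028, -0.351, 0.199]
orientation: [-0.002, 0.729, 0.685, -0.001]
wrist_force: [-0.3, 1.3, -1.4]
finger_gap: 0.0
grip_force: 0.0
```

Call:
step_arm(
  moves=[
    [[20, -35, 0], [0, 0, 0], 0],
    [[40, -70, 0], [0, 0, 0], 0],
    [[70, -70, 0], [0, 0, 0], 0],
    [[110, -70, 0], [0, 0, 0], 0],
    [[150, -70, 0], [0, 0, 0], 0],
    [[190, -70, 0], [0, 0, 0], 0],
    [[190, -70, 0], [0, 0, 0], 0],
  ],
)

```text
clock: 8.47
tcp_pos: [0.4497, -0.1531, 0.1986]
orientation: [-0.001, 0.726, 0.688, 0.001]
wrist_force: [-1.7, -0.1, 0.2]
finger_gap: 0.0001
grip_force: 0.0
```

```bash
python3 - <<'E'
from h import *
st()
for n in("top","side"):
    cv2.imwrite(f"pics/{n}3.png",imaging.read_camera(n)[...,::-1])
a=cv2.imread("pics/top3.png")[140:285,170:300];b=cv2.imread("pics/side3.png")[130:275,240:370]
cv2.imwrite("pics/c3.png",cv2.resize(np.hstack([a,b]),None,fx=3,fy=3,interpolation=cv2.INTER_CUBIC))
E
```

```text
8.47 [ 0.4497 -0.1531  0.1986] F [-1.7 -0.1  0.2] gap 0.0001 j [-0.5   0.13 -0.26  1.17  0.    1.13]
[[0.054, 0.999, 0.001], [0.999, -0.054, 0.003], [0.003, 0.001, -1.0]]
turn [ 0.001 -0.003  0.01 ]
```

View pics/c3.png

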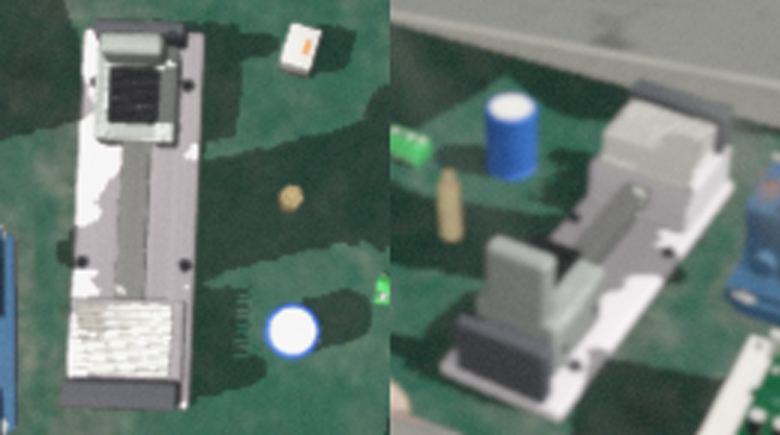

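The jaw stands against the end stop (plate at crop (135,94)). The heat sink and loose parts are where they were. I'll check the travel and hand in if it agrees.

```bash
python3 - <<'E'
from h import *
P=imaging.camera_params("top")
im=cv2.imread("pics/top3.png")[140:285,180:290];g=cv2.resize(im,None,fx=4,fy=4,interpolation=cv2.INTER_CUBIC).max(2)
m=np.zeros_like(g);s=np.s_[75:185,85:185];m[s]=g[s]<65
cs,_=cv2.findContours(m,0,2);r=cv2.minAreaRect(max(cs,key=cv2.contourArea));print(r)
c=onz(P,180+(r[0][0]-1.5)/4,140+(r[0][1]-1.5)/4,.07);t=np.linalg.norm(c-[.48332,-.35327,.07]);print(c,t)
if .096<t<.104: print(env.hand_in())
E
```

```text
((138.93896484375, 125.331298828125), (62.531944274902344, 72.02667236328125), 1.9091522693634033)
[ 0.57759144 -0.35916609  0.07      ] 0.09445564036615704
```

Travel reads 94.5 mm from the first position, though the jaw need not have started at 0. I'll check the gap to the end stop directly.

```bash
python3 - <<'E'
import cv2,numpy as np
a=cv2.imread("pics/top3.png")[142:192,185:245];b=cv2.imread("pics/side3.png")[200:275,250:315]
a=cv2.resize(a,(480,400),interpolation=cv2.INTER_CUBIC);b=cv2.resize(b,(320,369),interpolation=cv2.INTER_CUBIC)
c=np.zeros((400,800,3),np.uint8);c[:,:480]=a;c[:369,480:]=b
c=np.clip(c.astype(float)*1.6,0,255).astype(np.uint8)
cv2.imwrite("pics/z.png",c)
E
```

```text
(no output)
```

View pics/z.png

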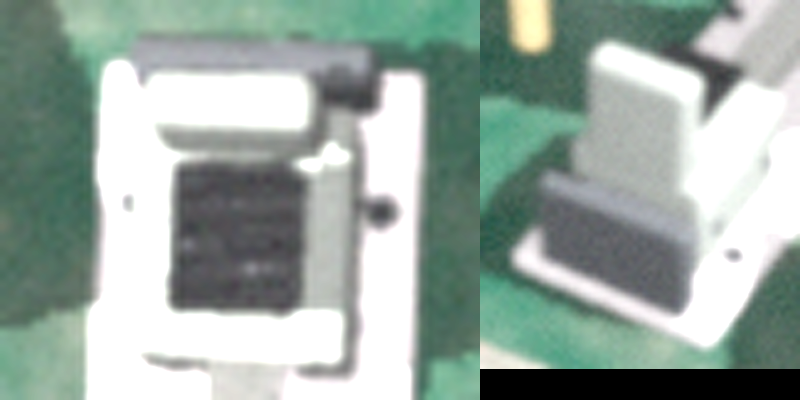

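```bash
python3 - <<'E'
from h import *
P=imaging.camera_params("top")
z=lambda u,v,h:onz(P,185+(u-3.5)/8,142+(v-3.5)/8,h)
print("shoulder front",z(160,128,.096),z(310,128,.096))
print("shoulder rear",z(235,72,.096))
for v in(75,80,85):print("stop front",v,z(350,v,.048))
# grey profiles down columns: stop's right part, and edges in side view
a=cv2.imread("pics/top3.png").max(2);print(a[144:164,228],a[144:164,229],a[144:164,214])
E
```

```text
shoulder front [ 0.59870696 -0.34397439  0.096     ] [ 0.5978853 -0.378138   0.096    ]
shoulder rear [ 0.61125105 -0.36125668  0.096     ]
stop front 75 [ 0.61936094 -0.38477329  0.048     ]
stop front 80 [ 0.61813709 -0.38475031  0.048     ]
stop front 85 [ 0.61691358 -0.38472734  0.048     ]
[109 112 112  94 104 109  91  76  65  51  51  72 108 113 113 110 118 165
 130 108] [104 108 108  91 105 111 108  84  67  51  48  55  99 118 107 103  92  98
  90  79] [113 109  97  97 110 114 108 153 185 197 201 204 192 165 114  93  93 108
  81  59]
```

```bash
python3 - <<'E'
from h import *
ax=np.array([.998,-.064,0]);o=np.array([.50856,-.35371,0])
S=imaging.camera_params("side");P=imaging.camera_params("top")
f=lambda u,v,h:onz(S,250+(u-480)/4.923,200+v/4.923,h)
def pr(n,X):print(n,np.round(X,4),"clamp x",round((X-o)@ax*1000,1))
for n,u,v,h in(("base corner L",515,258,.01),("base corner R",708,345,.01),("stop rear top",543,188,.048),("stop rear top",690,256,.048),("stop front top",550,173,.048),("stop front top",696,238,.048),("sh rear top",592,55,.096),("sh rear top",692,88,.096),("sh front top",605,42,.096),("sh front top",702,72,.096)):pr(n,f(u,v,h))
z=lambda u,v,h:onz(P,185+(u-3.5)/8,142+(v-3.5)/8,h)
for n,u,v,h in(("T stop rear",250,38,.048),("T stop front",140,72,.048),("T base end",385,70,.01),("T sh rear",235,72,.096),("T sh front",235,128,.096)):pr(n,z(u,v,h))
# close-up of the old picture's stop, unobstructed
a=cv2.imread("pics/top0.png").max(2);print(a[142:160,210],a[142:160,222])
E
```

```text
base corner L [ 0.6328 -0.3971  0.01  ] clamp x 126.8
base corner R [ 0.639  -0.3184  0.01  ] clamp x 127.9
stop rear top [ 0.6315 -0.3858  0.048 ] clamp x 124.7
stop rear top [ 0.6379 -0.3266  0.048 ] clamp x 127.4
stop front top [ 0.6237 -0.3872  0.048 ] clamp x 117.1
stop front top [ 0.6294 -0.3284  0.048 ] clamp x 118.9
sh rear top [ 0.6109 -0.377   0.096 ] clamp x 103.6
sh rear top [ 0.6109 -0.3397  0.096 ] clamp x 101.2
sh front top [ 0.6028 -0.3762  0.096 ] clamp x 95.5
sh front top [ 0.602  -0.3402  0.096 ] clamp x 92.4
T stop rear [ 0.629  -0.3608  0.048 ] clamp x 120.7
T stop front [ 0.6213 -0.3342  0.048 ] clamp x 111.3
T base end [ 0.6279 -0.3915  0.01  ] clamp x 121.5
T sh rear [ 0.6113 -0.3613  0.096 ] clamp x 103.0
T sh front [ 0.5983 -0.3611  0.096 ] clamp x 90.0
[103 104 103 103  86  95 102 104 103  96  71  60  68 130 235 243 244 243] [100 104 104 103  79  88  96 100 102 103  92  61  48  62 124 155 164 161]
```

The end stop's front face measures about 111 mm in the clamp frame and the shoulder's rear about 103, so a gap of up to one tooth is possible. I'll go back, press the plate to the bottom and push harder.

Call:
step_arm(
  moves=[
    [[-33, 20, 0], [0, 0, 0], 0],
    [[-66, 42, 0], [0, 0, 0], 0],
    [[-99, 66, 0], [0, 0, 0], 0],
    [[-132, 90, 0], [0, 0, 0], 0],
    [[-165, 112, 0], [0, 0, 0], 0],
    [[-195, 133, 10], [0, 0, 0], 0],
    [[-198, 140, 40], [0, 0, 0], 0],
    [[-198, 140, 70], [0, 0, 0], 0],
  ],
)

```text
clock: 9.23
tcp_pos: [0.5804, -0.3714, 0.1275]
orientation: [0.003, 0.729, 0.684, 0.001]
wrist_force: [-0.1, -0.1, -1.1]
finger_gap: 0.0
grip_force: 0.0
```

Call:
step_arm(
  moves=[
    [[0, 0, 0], [0, 0, 0.01], 0],
    [[0, 0, 0], [0, 0, 0.01], 0],
  ],
)

```text
clock: 9.4
tcp_pos: [0.5761, -0.3657, 0.1254]
orientation: [-0.003, 0.732, 0.681, -0.0]
wrist_force: [0.2, 0.1, 1.0]
finger_gap: -0.0001
grip_force: 0.0
```

```bash
python3 - <<'E'
from h import *
st([.5805,-.358,.075],[.5805,-.358,.062])
E
```

```text
9.4 [ 0.5761 -0.3657  0.1254] F [0.2 0.1 1. ] gap -0.0001 j [-0.68  0.57  0.18  1.19  0.    0.96]
[[0.072, 0.997, -0.004], [0.997, -0.072, 0.003], [0.003, -0.004, -1.0]]
[0.5805, -0.358, 0.075] tool mm [ 7.8  4.  50.4]
[0.5805, -0.358, 0.062] tool mm [ 7.8  4.1 63.4]
turn [-0.004 -0.003 -0.008]
```

Call:
step_arm(
  moves=[
    [[0, 0, 0], [0, 0, 0], 0],
    [[0, 0, 0], [0, 0, 0], 0],
    [[0, 0, 0], [0, 0, 0], 0],
  ],
)

```text
clock: 9.65
tcp_pos: [0.5789, -0.366, 0.1307]
orientation: [0.002, 0.731, 0.682, 0.0]
wrist_force: [0.9, 0.8, -0.7]
finger_gap: -0.0002
grip_force: 0.0
```

Call:
step_arm(
  moves=[
    [[8, 1, 0], [0, 0, -0.006], 0],
    [[8, 1, 20], [0, 0, -0.006], 0],
    [[8, 1, 40], [0, 0, -0.006], 0],
    [[8, 1, 52], [0, 0, -0.006], 0],
    [[8, 1, 56], [0, 0, -0.006], 0],
    [[8, 1, 56], [0, 0, -0.006], 0],
    [[8, 1, 56], [0, 0, -0.006], 0],
  ],
)

```text
clock: 10.23
tcp_pos: [0.5798, -0.3572, 0.0725]
orientation: [0.0, 0.729, 0.684, 0.0]
wrist_force: [0.2, -0.0, 0.7]
finger_gap: -0.0
grip_force: 0.0
```

Call:
step_arm(
  moves=[
    [[0, 0, 3], [0, 0, 0], 0],
    [[0, 0, 6], [0, 0, 0], 0],
    [[0, 0, 9], [0, 0, 0], 0],
    [[0, 0, 9], [0, 0, 0], 0],
    [[0, 0, 9], [0, 0, 0], 0],
  ],
)

```text
clock: 10.65
tcp_pos: [0.5805, -0.358, 0.0641]
orientation: [0.001, 0.729, 0.684, 0.0]
wrist_force: [1.5, -0.5, 4.9]
finger_gap: 0.0001
grip_force: 2.8
```

Call:
step_arm(
  moves=[
    [[0, 0, 2], [0, 0, 0], 0],
    [[0, 0, 3.5], [0, 0, 0], 0],
    [[0, 0, 3.5], [0, 0, 0], 0],
    [[0, 0, 3.5], [0, 0, 0], 0],
  ],
)

```text
clock: 10.98
tcp_pos: [0.5805, -0.3581, 0.0611]
orientation: [0.002, 0.729, 0.684, 0.0]
wrist_force: [0.6, -0.2, 6.8]
finger_gap: 0.0002
grip_force: 3.5
```

Call:
step_arm(
  moves=[
    [[0, 2, 0], [0, 0, 0], 0],
    [[0, 4, 0], [0, 0, 0], 0],
    [[0, 5, 0], [0, 0, 0], 0],
    [[0, 6, 0], [0, 0, 0], 0],
    [[0, 7, 0], [0, 0, 0], 0],
    [[0, 7, 0], [0, 0, 0], 0],
  ],
)

```text
clock: 11.48
tcp_pos: [0.5845, -0.3582, 0.0609]
orientation: [-0.001, 0.73, 0.684, -0.002]
wrist_force: [-7.9, 0.3, 12.0]
finger_gap: 0.0001
grip_force: 5.7
```

Call:
step_arm(
  moves=[
    [[0, 1, 0], [0, 0, 0], 0],
    [[0, 2, 0], [0, 0, 0], 0],
    [[0, 3, 0], [0, 0, 0], 0],
    [[0, 4, 0], [0, 0, 0], 0],
    [[0, 4, 0], [0, 0, 0], 0],
    [[0, 4, 0], [0, 0, 0], 0],
  ],
)

```text
clock: 11.98
tcp_pos: [0.586, -0.3583, 0.0609]
orientation: [-0.002, 0.73, 0.683, -0.003]
wrist_force: [-15.1, 0.7, 16.1]
finger_gap: 0.0001
grip_force: 10.9
```

It blocks at the same place (TCP x 0.586) with the plate fully down and 15 N of push. So this is the end stop, and the jaw's foot probably reaches past the shoulder. I'll release as before.

Call:
step_arm(
  moves=[
    [[0, -3, 0], [0, 0, 0], 0],
    [[0, -3, -4], [0, 0, 0], 0],
    [[0, -3, -8], [0, 0, 0], 0],
    [[0, -3, -12], [0, 0, 0], 0],
    [[0, -3, -16], [0, 0, 0], 0],
    [[0, -3, -18], [0, 0, 0], 0],
    [[0, -3, -18], [0, 0, 0], 0],
  ],
)

```text
clock: 12.57
tcp_pos: [0.5864, -0.3573, 0.0768]
orientation: [-0.001, 0.729, 0.684, -0.0]
wrist_force: [-6.5, 0.8, 2.2]
finger_gap: -0.0001
grip_force: 3.0
```

Call:
step_arm(
  moves=[
    [[0, -3, 0], [0, 0, 0], 0],
    [[0, -6, -5], [0, 0, 0], 0],
    [[0, -6, -25], [0, 0, 0], 0],
    [[0, -6, -60], [0, 0, 0], 0],
    [[0, -6, -95], [0, 0, 0], 0],
    [[0, -40, -120], [0, 0, 0], 0],
    [[0, -80, -120], [0, 0, 0], 0],
    [[0, -80, -120], [0, 0, 0], 0],
  ],
)

```text
clock: 13.23
tcp_pos: [0.5019, -0.3506, 0.1983]
orientation: [-0.002, 0.73, 0.683, -0.001]
wrist_force: [-0.2, 1.1, -1.6]
finger_gap: 0.0002
grip_force: 0.0
```

Call:
step_arm(
  moves=[
    [[20, -35, 0], [0, 0, 0], 0],
    [[40, -70, 0], [0, 0, 0], 0],
    [[70, -70, 0], [0, 0, 0], 0],
    [[110, -70, 0], [0, 0, 0], 0],
    [[150, -70, 0], [0, 0, 0], 0],
    [[190, -70, 0], [0, 0, 0], 0],
    [[190, -70, 0], [0, 0, 0], 0],
    [[190, -70, 0], [0, 0, 0], 0],
  ],
)

```text
clock: 13.9
tcp_pos: [0.4505, -0.1567, 0.198]
orientation: [0.001, 0.728, 0.686, 0.001]
wrist_force: [0.6, -0.4, -0.1]
finger_gap: -0.0
grip_force: 0.0
```

```bash
python3 - <<'E'
from h import *
st()
for n in("top","side"):
    im=imaging.read_camera(n)[...,::-1];cv2.imwrite(f"pics/{n}4.png",im)
    o=cv2.imread(f"pics/{n}3.png");w=np.s_[148:200,190:245] if n=="top" else np.s_[195:275,250:330]
    print(n,cv2.phaseCorrelate(*[np.float32(cv2.cvtColor(x[w],6)) for x in(o,im.copy())]))
a=cv2.imread("pics/top4.png")[140:285,170:300];b=cv2.imread("pics/side4.png")[130:275,240:370]
cv2.imwrite("pics/c4.png",cv2.resize(np.hstack([a,b]),None,fx=3,fy=3,interpolation=cv2.INTER_CUBIC))
E
```

```text
13.9 [ 0.4505 -0.1567  0.198 ] F [ 0.6 -0.4 -0.1] gap -0.0 j [-0.5   0.14 -0.26  1.17  0.    1.13]
[[0.06, 0.998, 0.002], [0.998, -0.06, -0.001], [-0.0, 0.002, -1.0]]
turn [0.002 0.    0.004]
top ((0.03923449717401439, 0.08109884031145853), 0.9891239157429448)
side ((-0.010942715684656434, -0.016463917856249566), 1.0073673284053803)
```

View pics/c4.png

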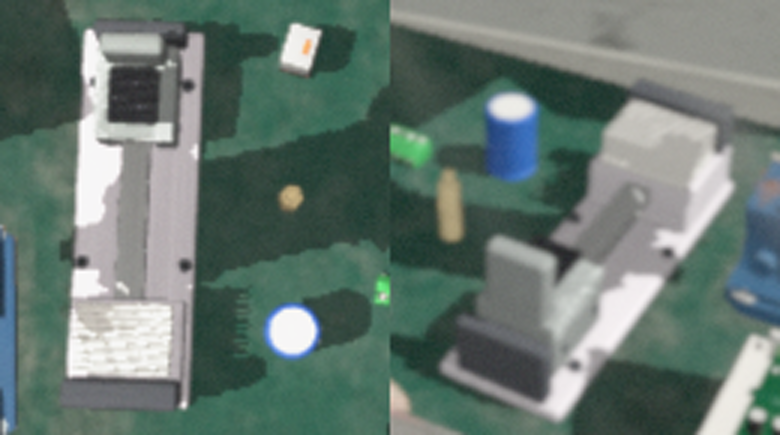

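The second push left the jaw exactly where it was (shift under 0.1 px), at the stop. The plate is released, the heat sink and loose parts are undisturbed, and the arm is clear. Handing in.

```bash
python3 -c "
from workcell import env;print(env.hand_in())"
```

```text
the job is handed in; nothing more can be done
None
```

I pushed the jaw back until it blocked hard, let the plate up and handed the job in, with the heat sink and loose parts left in place; no verdict came back. It blocked at the same point twice with the plate fully down, so I take that as the end stop, but the images gave only about 94.5 mm of travel and a possible gap of a few mm, so full travel is not proven.

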